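# Put the staining bottles back on their own colour stands

## Robot

A 7-joint arm with a two-finger parallel gripper is mounted at the origin on a cart in front of the work surface, level with it; the furniture and walls round the work are solid. World frame = base frame: x ahead of the robot, y to its left, z up, the work surface at z = 0. Lengths are in m, angles in rad, forces in N, time in s.
With the tool pointing down it reaches from about 0.425 to 0.875 m from the base axis. Payload 8.4 kg.
Tool frame: the origin (TCP) lies midway between the tips of the shut fingers; the grasp point (between the pads) lies behind it (ctrl.pinch_z is the z of the grasp point in the tool frame, in m); z points along the fingers, y is the line along which they close (so a half turn about z gives the same grasp; the last joint's range is limited). The gripper opens to 87 mm and grips with 3 to 60 N. Pads are 19 mm wide; open, the fingers measure 117 mm over their backs; the gripper's body (75 mm by 190 mm) begins 51 mm behind the grasp point.
Start: joints at [-1.422, 0.333, 0.04, 1.465, -0.013, 1.343, -0.059], TCP at [0.159, 0.63, 0.223] pointing down, gripper open.
Joint ranges: [-2.58, 2.58], [-0.38, 2.09], [-1.3, 1.39], [0.25, 2.4], [-1.5, 4.64], [0.08, 2.09], [-2.65, 2.65]. Speed limits (rad/s): [2.22, 2.22, 2.79, 2.79, 3.14, 3.14, 3.14].

## Interface

Orientations are given as a unit quaternion [x, y, z, w].
In Python, from plant import ctrl gives the robot as it stands.
- The arm moves only by the tool apply_moves, never from a script. Its argument "rows" is a list of rows, each an object of numbers: "tx", "ty", "tz": the shift along the tool's x, y, z each as a share of 0.6 m, from -1 to 1; "ax", "ay", "az": the turn, a rotation vector about the tool's x, y, z each as a share of 90 degrees, from -1 to 1. In form: [{"tx": .., "ty": .., "tz": .., "ax": .., "ay": .., "az": ..}, ...]. A call has 1 to 12 rows; each row is the pose to reach, as a shift and turn from the pose commanded when the call began, along the tool's axes at that moment; what a row does not reach only later rows make up. A row lasts 1/12 s, in which the tool goes at most 41.7 mm and 7.16 degrees, less where a joint would pass 70% of its speed; a pose out of reach is approached as far as the arm can. A call with a number of a shift or a turn outside -1 to 1 is refused whole. A call with a gripper value outside its range is refused whole. "grip" is the closure, from -1 (fully open) to 1 (shut), set as the call begins (left out, the last holds). The fingers move at their own pace and stop on an object; the grip force is fixed at half the most. Time passes only in rows, so rows that repeat a pose let the fingers close. It gives the time, the measured TCP pose, the force, the opening and the grip force at its end, in the units of the state.
- ctrl.state(): the state, without advancing time (a new reading comes with each control period).
- ctrl.grab_frame(name): name is "side" or "top" or "wrist"; returns the picture (384x512x3 uint8, blue, green, red); there is no depth.
- ctrl.camera_model(name): a dict with "camera_matrix" (3x3 intrinsics, pixels), "position" and "orientation" of the camera in the world. Camera axes: x right, y down, z forward; pixel columns grow to the right and rows downward; lengths in m; the calibration is good to about 2 mm. A picture is of the moment at which its call begins: read the wrist's pose just before it. camera_model takes no time and is no camera call; for the wrist camera it gives the pose at the moment of the call.
- ctrl.job_done(): hands the job in; it is judged then, once.
The state is a dict: "time": time; "qpos": joint angles; "qvel": joint speeds; "joint_torque": joint torques, N m; "tool_pos": TCP position; "tcp_rot": TCP orientation; "ft_force": force on the tool from outside, world axes, zero at the start; "wrist_torque": the same for the moment, N m; "finger_gap": finger opening in m; "gripper_force": force on a finger pad.
Only numpy, scipy, OpenCV 4.12 (cv2) and the standard library are available. Lean on these libraries where they do the work, as an engineer would, in place of code of your own. Each camera call takes 0.05 s, during which the arm holds its last target. There are 200 camera calls.

## Task

The four amber staining bottles have been put back on the wrong stands. Swap them round, setting one aside on a clear patch of bench where you need room, until every bottle stands inside the rim of the stand that matches the colour of its cap. Keep the bottles upright all the while, and leave the timer and the tin of cotton balls where they are.

Things in the scene. Friction and masses are not known exactly. Their poses are not given: they have to be found in the camera images.
- red_bottle: Small round amber glass reagent bottle with a paper label and a red screw cap; body 34 mm in diameter with straight sides from 5 to 45 mm above its foot, 77 mm tall to the top of the cap (cap 25 mm in diameter), about 80 g, loose. Origin: centre of the underside; z up along the bottle.
- yellow_bottle: Small round amber glass reagent bottle with a paper label and a yellow screw cap; body 34 mm in diameter with straight sides from 5 to 45 mm above its foot, 77 mm tall to the top of the cap (cap 25 mm in diameter), about 80 g, loose. Origin: centre of the underside; z up along the bottle.
- blue_bottle: Small round amber glass reagent bottle with a paper label and a blue screw cap; body 34 mm in diameter with straight sides from 5 to 45 mm above its foot, 77 mm tall to the top of the cap (cap 25 mm in diameter), about 80 g, loose. Origin: centre of the underside; z up along the bottle.
- green_bottle: Small round amber glass reagent bottle with a paper label and a green screw cap; body 34 mm in diameter with straight sides from 5 to 45 mm above its foot, 77 mm tall to the top of the cap (cap 25 mm in diameter), about 80 g, loose. Origin: centre of the underside; z up along the bottle.
- red_stand: Round red plastic saucer with a white disc in its middle, fixed to the bench: 72 mm outside diameter, rim 9 mm high and 5 mm thick, flat floor 62 mm in diameter, 5 mm above the bench. Origin: centre of the underside, on the bench; z up.
- yellow_stand: Round yellow plastic saucer with a white disc in its middle, fixed to the bench: 72 mm outside diameter, rim 9 mm high and 5 mm thick, flat floor 62 mm in diameter, 5 mm above the bench. Origin: centre of the underside, on the bench; z up.
- blue_stand: Round blue plastic saucer with a white disc in its middle, fixed to the bench: 72 mm outside diameter, rim 9 mm high and 5 mm thick, flat floor 62 mm in diameter, 5 mm above the bench. Origin: centre of the underside, on the bench; z up.
- green_stand: Round green plastic saucer with a white disc in its middle, fixed to the bench: 72 mm outside diameter, rim 9 mm high and 5 mm thick, flat floor 62 mm in diameter, 5 mm above the bench. Origin: centre of the underside, on the bench; z up.
- bench_timer: White digital bench timer, 66 x 66 x 18 mm, lying loose on the bench. Bystander. Origin: centre of the underside.
- cotton_tin: Open round tin of cotton balls, 61 mm in diameter, 35 mm high, standing loose on the bench. Bystander. Origin: centre of the underside.

How it is judged:
By the outcome, as a careful person would: the job done as asked, in the order asked, and still so for the second after the job is handed in, with the robot touching nothing.
It also fails if it takes over 125 s, if anything falls off the work surface, if the arm or the gripper's body presses on something with over 40 N, if the wrist force passes 120 N, or if a joint passes its speed limit or range.

## Working session

There is one attempt and no reset: what is moved stays moved. The work goes in short steps, Python scripts to look and compute and a tool call to move; the robot and the scene stay as the last step left them, time stands still between calls to the robot, and variables do not carry over. Pictures are saved under pics/ and viewed, at most 14 in all, crops included, and the job is handed in when it is done.

Besides the shell and the picture viewer there is one more tool, called as name(argument=value, ...), one argument or row to a line, values as JSON. apply_moves: Moves the arm, as the interface text tells. Its arguments: {"type":"object","properties":{"rows":{"type":"array","items":{"type":"object","properties":{"tx":{"type":"number","minimum":-1,"maximum":1},"ty":{"type":"number","minimum":-1,"maximum":1},"tz":{"type":"number","minimum":-1,"maximum":1},"ax":{"type":"number","minimum":-1,"maximum":1},"ay":{"type":"number","minimum":-1,"maximum":1},"az":{"type":"number","minimum":-1,"maximum":1}}}},"grip":{"type":"number"}},"required":["rows"]}

```bash
mkdir -p pics; ls; python3 - <<'E'
from plant import ctrl
import cv2,numpy as np
s=ctrl.state();print(s['time'],s['tool_pos'],s['tcp_rot'],s['finger_gap'],ctrl.pinch_z)
for n in ("top","side"):
    m=ctrl.camera_model(n);print(n,m)
    cv2.imwrite(f'pics/{n}0.png',ctrl.grab_frame(n))
E
```

```text
pics
0.0 [0.15933638 0.62967914 0.22164993] [ 1.23602365e-01  9.92331491e-01 -8.16505797e-04 -4.00463329e-05] 0.0869622820093568 -0.0187
top {'camera_matrix': array([[347.65211151,   0.        , 255.14880459],
       [  0.        , 347.65211151, 193.25330863],
       [  0.        ,   0.        ,   1.        ]]), 'position': array([0.41524521, 0.01920325, 1.00787301]), 'orientation': array([-0.70016529,  0.70810349, -0.06593757,  0.06332657])}
side {'camera_matrix': array([[445.32932871,   0.        , 250.27653003],
       [  0.        , 445.32932871, 186.62413908],
       [  0.        ,   0.        ,   1.        ]]), 'position': array([ 0.40364418, -0.88809393,  0.67300447]), 'orientation': array([ 0.87530137, -0.09832932,  0.04511777, -0.47132074])}
```

View pics/top0.png

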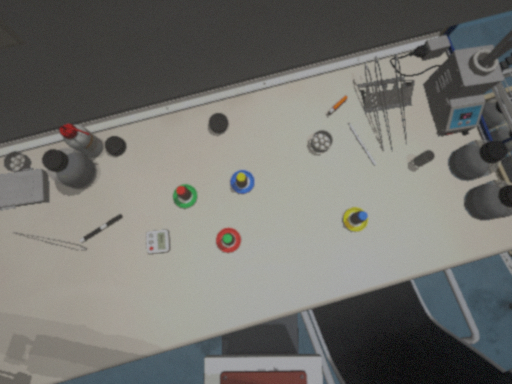

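View pics/side0.png

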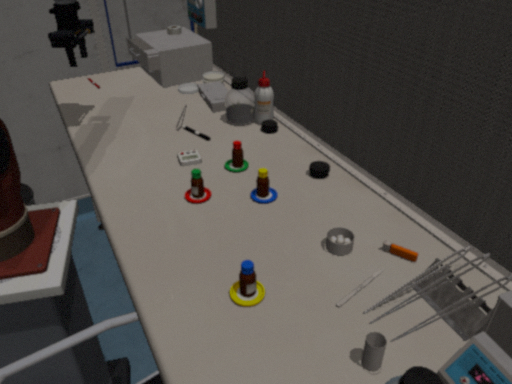

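The top view shows the red cap (185,191) on the green stand, the green cap (228,240) on the red stand, the yellow cap (241,180) on the blue stand and the blue cap (360,217) on the yellow stand. The timer is at (158,241) and the tin at (320,141). The side view agrees, with caps at red (237,146), green (196,174), yellow (263,173) and blue (248,267). So there are two separate swaps.

```bash
cat > h.py <<'E'
import cv2,numpy as np
from scipy.spatial.transform import Rotation as R
from plant import ctrl
HUE={'red':(174,6),'yellow':(22,35),'green':(50,85),'blue':(100,125)}
def P(m):
    r=R.from_quat(m['orientation']).as_matrix().T
    return m['camera_matrix']@np.c_[r,-r@m['position']]
def mask(img,c):
    h,s,v=cv2.split(cv2.cvtColor(img,cv2.COLOR_BGR2HSV)); a,b=HUE[c]
    hm=(h>=a)&(h<=b) if a<b else (h>=a)|(h<=b)
    return (hm&(s>130)&(v>70)).astype(np.uint8)
def near(img,c,uv,r):
    m=mask(img,c); k=np.zeros_like(m); cv2.circle(k,tuple(map(int,uv)),r,1,-1); return m&k
def ray(m,uv,z):
    d=R.from_quat(m['orientation']).apply(np.linalg.inv(m['camera_matrix'])@[*uv,1]); p=m['position']
    return p+d*(z-p[2])/d[2]
def tri(m1,a,m2,b):
    X=cv2.triangulatePoints(P(m1),P(m2),np.float64(a),np.float64(b)).ravel(); return X[:3]/X[3]
def proj(m,X):
    x=P(m)@[*X,1]; return x[:2]/x[2]
E
python3 - <<'E'
from h import *
np.set_printoptions(precision=4,suppress=True)
t=cv2.imread('pics/top0.png');s=cv2.imread('pics/side0.png');mt,ms=[ctrl.camera_model(n) for n in('top','side')]
caps={'red':((185,191),(237,146)),'yellow':((241,180),(263,173)),'green':((228,240),(196,174)),'blue':((360,217),(248,267))}
st={'green':((185,196),(236,166)),'blue':((242,182),(264,195)),'red':((228,240),(198,195)),'yellow':((355,219),(247,292))}
for c in caps:
    p=[]
    for im,uv,r in zip((t,s),caps[c],(7,9)):
        ys,xs=near(im,c,uv,r).nonzero(); p.append(((xs.min()+xs.max())/2,(ys.min()+ys.max())/2) )
        print(c,len(xs),xs.min(),xs.max(),ys.min(),ys.max(),end=' ')
    print('\n CAP tri',tri(mt,p[0],ms,p[1]),'ray z.077',ray(mt,p[0],.077))
for c in st:
    p=[]
    for im,uv,r in zip((t,s),st[c],(17,22)):
        q=cv2.findNonZero(near(im,c,uv,r)); e=cv2.fitEllipse(cv2.convexHull(q)); p.append(e[0]); print(c,len(q),np.round(e[0],1),np.round(e[1],1),end=' ')
    print('\n STAND tri',tri(mt,p[0],ms,p[1]),'ray z.007',ray(mt,p[0],.007))
for n,uv,z in(('timer',(158,241),.018),('tin',(320,141),.035),('pot',(218,123),.03)):print(n,ray(mt,uv,z))
E
```

```text
red 47 178 185 187 194 red 57 233 240 141 148 
 CAP tri [0.5977 0.2155 0.0763] ray z.077 [0.5974 0.2154 0.077 ]
yellow 57 237 245 173 181 yellow 80 258 267 168 177 
 CAP tri [0.634  0.0531 0.0751] ray z.077 [0.6334 0.0531 0.077 ]
green 45 224 230 235 242 green 32 192 199 169 173 
 CAP tri [0.4668 0.0906 0.0814] ray z.077 [0.4661 0.091  0.077 ]
blue 49 359 366 212 219 blue 128 241 252 260 273 
 CAP tri [ 0.5231 -0.2738  0.0764] ray z.077 [ 0.5234 -0.2737  0.077 ]
green 101 [184.9 195.9] [20.6 21.4] green 79 [236.2 165. ] [11.9 22.6] 
 STAND tri [0.5954 0.2199 0.0066] ray z.007 [0.5949 0.2198 0.007 ]
blue 146 [242.  181.4] [21.4 22.1] blue 151 [263.6 194.8] [15.3 25.7] 
 STAND tri [0.6369 0.0526 0.0059] ray z.007 [0.6365 0.0526 0.007 ]
red 238 [228.  239.7] [22.9 23.4] red 178 [197.6 194.8] [15.6 26.7] 
 STAND tri [0.4668 0.0936 0.0057] ray z.007 [0.4665 0.0935 0.007 ]
yellow 195 [354.8 219. ] [22.6 23.7] yellow 414 [246.8 292.3] [28.  35.5] 
 STAND tri [ 0.5221 -0.273   0.0057] ray z.007 [ 0.5216 -0.2726  0.007 ]
timer [0.4645 0.2902 0.018 ]
tin [ 0.7489 -0.1772  0.035 ]
pot [0.8097 0.1224 0.03  ]
```

```bash
cat >> h.py <<'E'
def d(*wps,start=None):
    s=ctrl.state(); p=np.array(start) if start is not None else s['tool_pos']; r=R.from_quat(s['tcp_rot'])
    for w in wps:
        w=np.array(w); print(w,'t=',np.round(r.inv().apply(w-p)/.6,3),'rows>=',round(np.linalg.norm(w-p)/.0417,1)); p=w
def look(n,f): 
    im=ctrl.grab_frame(n); cv2.imwrite('pics/'+f,im); return im
E
python3 - <<'E'
from h import *
hi=.14
rb,gb,yb,bb=(.5975,.2155),(.4665,.0910),(.634,.053),(.523,-.274)
RS,GS,BS,YS=(.4668,.0935),(.595,.2198),(.6367,.0526),(.522,-.2728); T=(.53,-.09)
d(*[(*q,hi) for q in (rb,T,gb,GS,T,RS,yb,T,bb,BS,T,YS)])
E
```

```text
[0.5975 0.2155 0.14  ] t= [-0.877 -0.49   0.137] rows>= 14.6
[ 0.53 -0.09  0.14] t= [-0.016 -0.521  0.001] rows>= 7.5
[0.4665 0.091  0.14  ] t= [ 0.177  0.266 -0.   ] rows>= 4.6
[0.595  0.2198 0.14  ] t= [-0.155  0.261 -0.   ] rows>= 4.4
[ 0.53 -0.09  0.14] t= [-0.022 -0.527  0.001] rows>= 7.6
[0.4668 0.0935 0.14  ] t= [ 0.177  0.271 -0.   ] rows>= 4.7
[0.634 0.053 0.14 ] t= [-0.287  0.003  0.   ] rows>= 4.1
[ 0.53 -0.09  0.14] t= [ 0.11  -0.274  0.   ] rows>= 4.2
[ 0.523 -0.274  0.14 ] t= [-0.064 -0.3    0.   ] rows>= 4.4
[0.6367 0.0526 0.14  ] t= [-0.05   0.574 -0.001] rows>= 8.3
[ 0.53 -0.09  0.14] t= [ 0.114 -0.274  0.   ] rows>= 4.3
[ 0.522  -0.2728  0.14  ] t= [-0.062 -0.299  0.   ] rows>= 4.4
```

apply_moves(
  rows=[
    {"tx":-0.07,"ty":-0.04,"tz":0.0},
    {"tx":-0.14,"ty":-0.08,"tz":0.0},
    {"tx":-0.2,"ty":-0.11,"tz":0.0},
    {"tx":-0.26,"ty":-0.145,"tz":0.0},
    {"tx":-0.32,"ty":-0.18,"tz":0.0},
    {"tx":-0.38,"ty":-0.21,"tz":0.0},
    {"tx":-0.44,"ty":-0.245,"tz":0.0},
    {"tx":-0.5,"ty":-0.28,"tz":0.0},
    {"tx":-0.56,"ty":-0.31,"tz":0.0},
    {"tx":-0.6,"ty":-0.335,"tz":0.0},
    {"tx":-0.6,"ty":-0.335,"tz":0.0},
    {"tx":-0.6,"ty":-0.335,"tz":0.0},
  ],
  grip=-1,
)

```text
invalid input at $.rows[0]: expected keys tx, ty, tz, ax, ay, az
```

apply_moves(
  rows=[
    {"tx":-0.05,"ty":-0.03,"tz":0.02},
    {"tx":-0.1,"ty":-0.06,"tz":0.04},
    {"tx":-0.16,"ty":-0.09,"tz":0.07},
    {"tx":-0.22,"ty":-0.12,"tz":0.1},
    {"tx":-0.25,"ty":-0.14,"tz":0.12},
    {"tx":-0.277,"ty":-0.155,"tz":0.137},
    {"tx":-0.277,"ty":-0.155,"tz":0.137},
    {"tx":-0.277,"ty":-0.155,"tz":0.137},
    {"tx":-0.277,"ty":-0.155,"tz":0.137},
  ],
)

```text
invalid input at $.rows[0]: expected keys tx, ty, tz, ax, ay, az
```

apply_moves(
  rows=[
    {"tx":-0.2,"ty":-0.11,"tz":0,"ax":0,"ay":0,"az":0},
    {"tx":-0.2,"ty":-0.11,"tz":0,"ax":0,"ay":0,"az":0},
    {"tx":-0.4,"ty":-0.22,"tz":0,"ax":0,"ay":0,"az":0},
    {"tx":-0.4,"ty":-0.22,"tz":0,"ax":0,"ay":0,"az":0},
    {"tx":-0.6,"ty":-0.335,"tz":0,"ax":0,"ay":0,"az":0},
    {"tx":-0.6,"ty":-0.335,"tz":0,"ax":0,"ay":0,"az":0},
    {"tx":-0.6,"ty":-0.335,"tz":0,"ax":0,"ay":0,"az":0},
    {"tx":-0.6,"ty":-0.335,"tz":0,"ax":0,"ay":0,"az":0},
    {"tx":-0.6,"ty":-0.335,"tz":0,"ax":0,"ay":0,"az":0},
    {"tx":-0.6,"ty":-0.335,"tz":0,"ax":0,"ay":0,"az":0},
    {"tx":-0.6,"ty":-0.335,"tz":0,"ax":0,"ay":0,"az":0},
    {"tx":-0.6,"ty":-0.335,"tz":0,"ax":0,"ay":0,"az":0},
  ],
  grip=-1,
)

```text
time: 1.1
tool_pos: [0.4608, 0.3446, 0.2223]
tcp_rot: [0.126, 0.992, -0.0, 0.0]
ft_force: [0.1, 0.8, -0.5]
finger_gap: 0.087
gripper_force: 0.0
```

apply_moves(
  rows=[
    {"tx":-0.274,"ty":-0.152,"tz":0.137,"ax":0,"ay":0,"az":0},
    {"tx":-0.274,"ty":-0.152,"tz":0.137,"ax":0,"ay":0,"az":0},
    {"tx":-0.274,"ty":-0.152,"tz":0.137,"ax":0,"ay":0,"az":0},
    {"tx":-0.274,"ty":-0.152,"tz":0.137,"ax":0,"ay":0,"az":0},
    {"tx":-0.274,"ty":-0.152,"tz":0.137,"ax":0,"ay":0,"az":0},
    {"tx":-0.274,"ty":-0.152,"tz":0.137,"ax":0,"ay":0,"az":0},
    {"tx":-0.274,"ty":-0.152,"tz":0.137,"ax":0,"ay":0,"az":0},
    {"tx":-0.274,"ty":-0.152,"tz":0.137,"ax":0,"ay":0,"az":0},
    {"tx":-0.274,"ty":-0.152,"tz":0.137,"ax":0,"ay":0,"az":0},
  ],
)

```text
time: 1.85
tool_pos: [0.5951, 0.2208, 0.1406]
tcp_rot: [0.122, 0.993, 0.001, -0.0]
ft_force: [-0.2, -0.3, 1.6]
finger_gap: 0.0873
gripper_force: 0.0
```

```bash
python3 - <<'E'
from h import *
s=ctrl.state();print(s['time'],s['tool_pos'],s['tcp_rot'],s['qvel'].round(3))
m=ctrl.camera_model('wrist');look('wrist','w1.png')
print(proj(m,(.5975,.2155,.082)),proj(m,(.595,.2198,.009)))
d((.5975,.2155,.021))
E
```

```text
1.85 [0.59512901 0.2207634  0.14063108] [ 1.22041569e-01  9.92524798e-01  5.79645676e-04 -2.13741038e-04] [-0.005 -0.009  0.002 -0.001  0.003 -0.002  0.003]
[252.45487147 213.48052337] [257.16031622 188.75718579]
[0.5975 0.2155 0.021 ] t= [-0.006 -0.008  0.2  ] rows>= 2.9
```

View pics/w1.png

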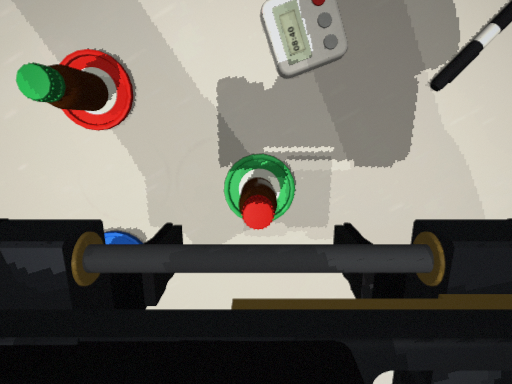

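Wrist view: the red cap is at (258,214) and the green stand at (260,188). The fingers straddle them, with their midpoint near column 257. The cap is within 4 mm of the prediction, so I can go straight down.

apply_moves(
  rows=[
    {"tx":-0.004,"ty":0,"tz":0.05,"ax":0,"ay":0,"az":0},
    {"tx":-0.004,"ty":0,"tz":0.1,"ax":0,"ay":0,"az":0},
    {"tx":-0.004,"ty":0,"tz":0.15,"ax":0,"ay":0,"az":0},
    {"tx":-0.004,"ty":0,"tz":0.18,"ax":0,"ay":0,"az":0},
    {"tx":-0.004,"ty":0,"tz":0.199,"ax":0,"ay":0,"az":0},
    {"tx":-0.004,"ty":0,"tz":0.199,"ax":0,"ay":0,"az":0},
    {"tx":-0.004,"ty":0,"tz":0.199,"ax":0,"ay":0,"az":0},
    {"tx":-0.004,"ty":0,"tz":0.199,"ax":0,"ay":0,"az":0},
  ],
)

```text
time: 2.57
tool_pos: [0.5994, 0.2184, 0.0227]
tcp_rot: [0.123, 0.992, 0.001, 0.001]
ft_force: [-0.5, -0.9, -0.6]
finger_gap: 0.087
gripper_force: 0.0
```

apply_moves(
  rows=[
    {"tx":0,"ty":0,"tz":0,"ax":0,"ay":0,"az":0},
    {"tx":0,"ty":0,"tz":0,"ax":0,"ay":0,"az":0},
    {"tx":0,"ty":0,"tz":0,"ax":0,"ay":0,"az":0},
    {"tx":0,"ty":0,"tz":0,"ax":0,"ay":0,"az":0},
    {"tx":0,"ty":0,"tz":0,"ax":0,"ay":0,"az":0},
    {"tx":0,"ty":0,"tz":0,"ax":0,"ay":0,"az":0},
    {"tx":0,"ty":0,"tz":0,"ax":0,"ay":0,"az":0},
    {"tx":0,"ty":0,"tz":0,"ax":0,"ay":0,"az":0},
    {"tx":0,"ty":0,"tz":0,"ax":0,"ay":0,"az":0},
    {"tx":0,"ty":0,"tz":0,"ax":0,"ay":0,"az":0},
  ],
  grip=1,
)

```text
time: 3.4
tool_pos: [0.5984, 0.2177, 0.0209]
tcp_rot: [0.124, 0.992, -0.0, -0.0]
ft_force: [0.1, 0.9, -0.4]
finger_gap: 0.0329
gripper_force: 30.0
```

apply_moves(
  rows=[
    {"tx":0,"ty":0,"tz":-0.06,"ax":0,"ay":0,"az":0},
    {"tx":0,"ty":0,"tz":-0.12,"ax":0,"ay":0,"az":0},
    {"tx":0,"ty":0,"tz":-0.18,"ax":0,"ay":0,"az":0},
    {"tx":0,"ty":-0.04,"tz":-0.2,"ax":0,"ay":0,"az":0},
    {"tx":-0.005,"ty":-0.11,"tz":-0.2,"ax":0,"ay":0,"az":0},
    {"tx":-0.008,"ty":-0.18,"tz":-0.2,"ax":0,"ay":0,"az":0},
    {"tx":-0.01,"ty":-0.25,"tz":-0.2,"ax":0,"ay":0,"az":0},
    {"tx":-0.012,"ty":-0.32,"tz":-0.2,"ax":0,"ay":0,"az":0},
    {"tx":-0.015,"ty":-0.39,"tz":-0.2,"ax":0,"ay":0,"az":0},
    {"tx":-0.016,"ty":-0.46,"tz":-0.2,"ax":0,"ay":0,"az":0},
    {"tx":-0.016,"ty":-0.51,"tz":-0.2,"ax":0,"ay":0,"az":0},
    {"tx":-0.016,"ty":-0.525,"tz":-0.2,"ax":0,"ay":0,"az":0},
  ],
)

```text
time: 4.4
tool_pos: [0.5285, -0.0966, 0.1413]
tcp_rot: [0.127, 0.992, -0.001, 0.0]
ft_force: [0.2, -0.3, -0.6]
finger_gap: 0.033
gripper_force: 30.0
```

apply_moves(
  rows=[
    {"tx":0,"ty":0,"tz":0,"ax":0,"ay":0,"az":0},
    {"tx":0,"ty":0,"tz":0,"ax":0,"ay":0,"az":0},
    {"tx":0,"ty":0,"tz":0,"ax":0,"ay":0,"az":0},
  ],
)

```text
time: 4.65
tool_pos: [0.5309, -0.0884, 0.1409]
tcp_rot: [0.123, 0.992, 0.0, -0.0]
ft_force: [0.4, 0.2, -1.8]
finger_gap: 0.033
gripper_force: 30.0
```

apply_moves(
  rows=[
    {"tx":0,"ty":0,"tz":0.05,"ax":0,"ay":0,"az":0},
    {"tx":0,"ty":0,"tz":0.1,"ax":0,"ay":0,"az":0},
    {"tx":0,"ty":0,"tz":0.15,"ax":0,"ay":0,"az":0},
    {"tx":0,"ty":0,"tz":0.185,"ax":0,"ay":0,"az":0},
    {"tx":0,"ty":0,"tz":0.197,"ax":0,"ay":0,"az":0},
    {"tx":0,"ty":0,"tz":0.203,"ax":0,"ay":0,"az":0},
    {"tx":0,"ty":0,"tz":0.207,"ax":0,"ay":0,"az":0},
    {"tx":0,"ty":0,"tz":0.207,"ax":0,"ay":0,"az":0},
    {"tx":0,"ty":0,"tz":0.207,"ax":0,"ay":0,"az":0},
    {"tx":0,"ty":0,"tz":0.207,"ax":0,"ay":0,"az":0},
  ],
)

```text
time: 5.48
tool_pos: [0.5314, -0.0901, 0.0179]
tcp_rot: [0.124, 0.992, 0.0, 0.001]
ft_force: [0.5, 0.5, 0.1]
finger_gap: 0.0329
gripper_force: 30.0
```

```bash
python3 - <<'E'
from h import *
p=[ctrl.state()['tool_pos']]
for i in range(1): ctrl.grab_frame('wrist'); p.append(ctrl.state()['tool_pos'])
print(np.array(p), ctrl.state()['ft_force'])
d((.53,-.09,.14),(.4665,.091,.14),(.595,.2198,.14),start=np.mean(p,0))
E
```

```text
[[ 0.53140467 -0.09007463  0.0179105 ]
 [ 0.53127079 -0.09008818  0.01777422]] [-0.3988962  -0.12654227 -0.37425401]
[ 0.53 -0.09  0.14] t= [ 0.002 -0.    -0.204] rows>= 2.9
[0.4665 0.091  0.14  ] t= [ 0.177  0.266 -0.   ] rows>= 4.6
[0.595  0.2198 0.14  ] t= [-0.155  0.261  0.   ] rows>= 4.4
```

apply_moves(
  rows=[
    {"tx":0,"ty":0,"tz":0.001,"ax":0,"ay":0,"az":0},
    {"tx":0,"ty":0,"tz":0.001,"ax":0,"ay":0,"az":0},
    {"tx":0,"ty":0,"tz":0.001,"ax":0,"ay":0,"az":0},
    {"tx":0,"ty":0,"tz":0.001,"ax":0,"ay":0,"az":0},
    {"tx":0,"ty":0,"tz":0.001,"ax":0,"ay":0,"az":0},
    {"tx":0,"ty":0,"tz":0.001,"ax":0,"ay":0,"az":0},
    {"tx":0,"ty":0,"tz":-0.05,"ax":0,"ay":0,"az":0},
    {"tx":0,"ty":0,"tz":-0.11,"ax":0,"ay":0,"az":0},
    {"tx":0,"ty":0,"tz":-0.17,"ax":0,"ay":0,"az":0},
    {"tx":0,"ty":0,"tz":-0.204,"ax":0,"ay":0,"az":0},
    {"tx":0,"ty":0,"tz":-0.204,"ax":0,"ay":0,"az":0},
  ],
  grip=-1,
)

```text
time: 6.45
tool_pos: [0.5332, -0.0906, 0.144]
tcp_rot: [0.124, 0.992, 0.001, 0.004]
ft_force: [0.9, 0.4, 0.7]
finger_gap: 0.0862
gripper_force: 0.0
```

apply_moves(
  rows=[
    {"tx":0.04,"ty":0.06,"tz":0,"ax":0,"ay":0,"az":0},
    {"tx":0.08,"ty":0.12,"tz":0,"ax":0,"ay":0,"az":0},
    {"tx":0.12,"ty":0.18,"tz":0,"ax":0,"ay":0,"az":0},
    {"tx":0.16,"ty":0.24,"tz":0,"ax":0,"ay":0,"az":0},
    {"tx":0.179,"ty":0.266,"tz":0,"ax":0,"ay":0,"az":0},
    {"tx":0.179,"ty":0.266,"tz":0,"ax":0,"ay":0,"az":0},
    {"tx":0.179,"ty":0.266,"tz":0,"ax":0,"ay":0,"az":0},
    {"tx":0.179,"ty":0.266,"tz":0,"ax":0,"ay":0,"az":0},
    {"tx":0.179,"ty":0.266,"tz":0,"ax":0,"ay":0,"az":0},
  ],
)

```text
time: 7.2
tool_pos: [0.4658, 0.0897, 0.1389]
tcp_rot: [0.125, 0.992, -0.0, -0.0]
ft_force: [0.6, 0.1, 0.1]
finger_gap: 0.0872
gripper_force: 0.0
```

```bash
python3 - <<'E'
from h import *
m=ctrl.camera_model('wrist');a=look('wrist','w2.png');b=look('side','s2.png')
print(proj(m,(.4665,.091,.082)),proj(m,(.4668,.0935,.009)))
cv2.imwrite('pics/c2.png',np.vstack([a[:300],b[100:]])[:584])
d((.4665,.092,.021))
E
```

```text
[260.393963   210.04577124] [262.31303371 188.97068266]
[0.4665 0.092  0.021 ] t= [-0.     0.004  0.197] rows>= 2.8
```

View pics/c2.png

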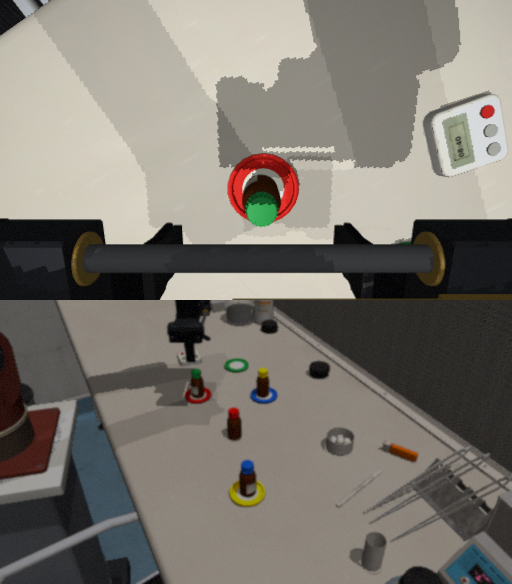

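The wrist view has the green cap at (261,210) inside the red stand, as predicted. In the side view the red bottle stands upright on the bench at crop (234,425), between the stands.

apply_moves(
  rows=[
    {"tx":0,"ty":0.003,"tz":0.05,"ax":0,"ay":0,"az":0},
    {"tx":0,"ty":0.003,"tz":0.1,"ax":0,"ay":0,"az":0},
    {"tx":0,"ty":0.003,"tz":0.15,"ax":0,"ay":0,"az":0},
    {"tx":0,"ty":0.003,"tz":0.18,"ax":0,"ay":0,"az":0},
    {"tx":0,"ty":0.003,"tz":0.198,"ax":0,"ay":0,"az":0},
    {"tx":0,"ty":0.003,"tz":0.198,"ax":0,"ay":0,"az":0},
    {"tx":0,"ty":0.003,"tz":0.198,"ax":0,"ay":0,"az":0},
    {"tx":0,"ty":0.003,"tz":0.198,"ax":0,"ay":0,"az":0},
  ],
)

```text
time: 7.97
tool_pos: [0.467, 0.0927, 0.0216]
tcp_rot: [0.124, 0.992, 0.0, 0.001]
ft_force: [0.2, -0.4, 0.6]
finger_gap: 0.0871
gripper_force: 0.0
```

apply_moves(
  rows=[
    {"tx":0,"ty":0,"tz":0,"ax":0,"ay":0,"az":0},
    {"tx":0,"ty":0,"tz":0,"ax":0,"ay":0,"az":0},
    {"tx":0,"ty":0,"tz":0,"ax":0,"ay":0,"az":0},
    {"tx":0,"ty":0,"tz":0,"ax":0,"ay":0,"az":0},
    {"tx":0,"ty":0,"tz":0,"ax":0,"ay":0,"az":0},
    {"tx":0,"ty":0,"tz":0,"ax":0,"ay":0,"az":0},
    {"tx":0,"ty":0,"tz":0,"ax":0,"ay":0,"az":0},
    {"tx":0,"ty":0,"tz":0,"ax":0,"ay":0,"az":0},
    {"tx":0,"ty":0,"tz":0,"ax":0,"ay":0,"az":0},
    {"tx":0,"ty":0,"tz":0,"ax":0,"ay":0,"az":0},
  ],
  grip=1,
)

```text
time: 8.8
tool_pos: [0.4659, 0.0927, 0.0203]
tcp_rot: [0.124, 0.992, -0.0, -0.0]
ft_force: [0.2, 0.2, 0.6]
finger_gap: 0.033
gripper_force: 30.0
```

apply_moves(
  rows=[
    {"tx":0,"ty":0,"tz":-0.06,"ax":0,"ay":0,"az":0},
    {"tx":0,"ty":0,"tz":-0.12,"ax":0,"ay":0,"az":0},
    {"tx":0,"ty":0,"tz":-0.18,"ax":0,"ay":0,"az":0},
    {"tx":-0.01,"ty":0.02,"tz":-0.2,"ax":0,"ay":0,"az":0},
    {"tx":-0.04,"ty":0.07,"tz":-0.2,"ax":0,"ay":0,"az":0},
    {"tx":-0.07,"ty":0.12,"tz":-0.2,"ax":0,"ay":0,"az":0},
    {"tx":-0.1,"ty":0.17,"tz":-0.2,"ax":0,"ay":0,"az":0},
    {"tx":-0.13,"ty":0.22,"tz":-0.2,"ax":0,"ay":0,"az":0},
    {"tx":-0.156,"ty":0.261,"tz":-0.2,"ax":0,"ay":0,"az":0},
    {"tx":-0.156,"ty":0.261,"tz":-0.2,"ax":0,"ay":0,"az":0},
    {"tx":-0.156,"ty":0.261,"tz":-0.2,"ax":0,"ay":0,"az":0},
    {"tx":-0.156,"ty":0.261,"tz":-0.2,"ax":0,"ay":0,"az":0},
  ],
)

```text
time: 9.8
tool_pos: [0.5947, 0.2207, 0.1397]
tcp_rot: [0.124, 0.992, -0.001, -0.001]
ft_force: [-0.0, -1.0, -1.8]
finger_gap: 0.0333
gripper_force: 30.0
```

apply_moves(
  rows=[
    {"tx":0,"ty":0,"tz":0.05,"ax":0,"ay":0,"az":0},
    {"tx":0,"ty":0,"tz":0.1,"ax":0,"ay":0,"az":0},
    {"tx":0,"ty":0,"tz":0.15,"ax":0,"ay":0,"az":0},
    {"tx":0,"ty":0,"tz":0.18,"ax":0,"ay":0,"az":0},
    {"tx":0,"ty":0,"tz":0.19,"ax":0,"ay":0,"az":0},
    {"tx":0,"ty":0,"tz":0.198,"ax":0,"ay":0,"az":0},
    {"tx":0,"ty":0,"tz":0.198,"ax":0,"ay":0,"az":0},
    {"tx":0,"ty":0,"tz":0.198,"ax":0,"ay":0,"az":0},
    {"tx":0,"ty":0,"tz":0.198,"ax":0,"ay":0,"az":0},
  ],
)

```text
time: 10.55
tool_pos: [0.5961, 0.2218, 0.0232]
tcp_rot: [0.124, 0.992, 0.001, 0.001]
ft_force: [0.1, 0.1, -0.7]
finger_gap: 0.0331
gripper_force: 30.0
```

apply_moves(
  rows=[
    {"tx":0,"ty":0,"tz":0.001,"ax":0,"ay":0,"az":0},
    {"tx":0,"ty":0,"tz":0.001,"ax":0,"ay":0,"az":0},
    {"tx":0,"ty":0,"tz":0.001,"ax":0,"ay":0,"az":0},
    {"tx":0,"ty":0,"tz":0.001,"ax":0,"ay":0,"az":0},
    {"tx":0,"ty":0,"tz":0.001,"ax":0,"ay":0,"az":0},
    {"tx":0,"ty":0,"tz":0.001,"ax":0,"ay":0,"az":0},
    {"tx":0,"ty":0,"tz":-0.05,"ax":0,"ay":0,"az":0},
    {"tx":0,"ty":0,"tz":-0.11,"ax":0,"ay":0,"az":0},
    {"tx":0,"ty":0,"tz":-0.17,"ax":0,"ay":0,"az":0},
    {"tx":0,"ty":0,"tz":-0.2,"ax":0,"ay":0,"az":0},
    {"tx":0,"ty":0,"tz":-0.2,"ax":0,"ay":0,"az":0},
  ],
  grip=-1,
)

```text
time: 11.47
tool_pos: [0.5977, 0.2224, 0.1469]
tcp_rot: [0.124, 0.992, 0.002, 0.003]
ft_force: [0.5, 0.3, 0.9]
finger_gap: 0.0859
gripper_force: 0.0
```

apply_moves(
  rows=[
    {"tx":-0.002,"ty":-0.05,"tz":0,"ax":0,"ay":0,"az":0},
    {"tx":-0.005,"ty":-0.12,"tz":0,"ax":0,"ay":0,"az":0},
    {"tx":-0.008,"ty":-0.19,"tz":0,"ax":0,"ay":0,"az":0},
    {"tx":-0.012,"ty":-0.26,"tz":0,"ax":0,"ay":0,"az":0},
    {"tx":-0.015,"ty":-0.33,"tz":0,"ax":0,"ay":0,"az":0},
    {"tx":-0.018,"ty":-0.4,"tz":0,"ax":0,"ay":0,"az":0},
    {"tx":-0.021,"ty":-0.47,"tz":0,"ax":0,"ay":0,"az":0},
    {"tx":-0.0235,"ty":-0.528,"tz":0,"ax":0,"ay":0,"az":0},
    {"tx":-0.0235,"ty":-0.528,"tz":0,"ax":0,"ay":0,"az":0},
    {"tx":-0.0235,"ty":-0.528,"tz":0,"ax":0,"ay":0,"az":0},
    {"tx":-0.0235,"ty":-0.528,"tz":0,"ax":0,"ay":0,"az":0},
    {"tx":-0.0235,"ty":-0.528,"tz":0,"ax":0,"ay":0,"az":0},
  ],
)

```text
time: 12.47
tool_pos: [0.5313, -0.0874, 0.1412]
tcp_rot: [0.123, 0.992, 0.0, -0.0]
ft_force: [-0.0, 0.9, -0.8]
finger_gap: 0.0868
gripper_force: 0.0
```

```bash
python3 - <<'E'
from h import *
m=ctrl.camera_model('wrist');a=look('wrist','w3.png');b=look('side','s3.png')
print(proj(m,(.5313,-.0895,.077)))
cv2.imwrite('pics/c3.png',np.vstack([a[:300],b[100:]])[:584])
d((.5313,-.0895,.016))
E
```

```text
[255.81658277 207.67187813]
[ 0.5313 -0.0895  0.016 ] t= [-0.001 -0.003  0.209] rows>= 3.0
```

View pics/c3.png

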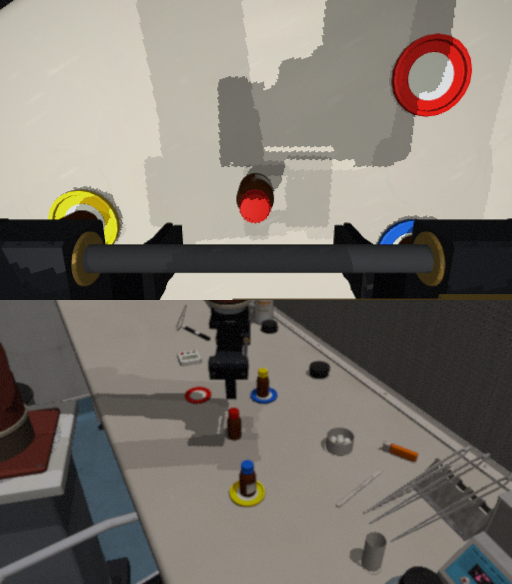

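The red cap is at (255,209), between the fingers and as predicted, with the red stand empty. The arm hides the green stand in the side view.

apply_moves(
  rows=[
    {"tx":0,"ty":-0.002,"tz":0.05,"ax":0,"ay":0,"az":0},
    {"tx":0,"ty":-0.002,"tz":0.1,"ax":0,"ay":0,"az":0},
    {"tx":0,"ty":-0.002,"tz":0.15,"ax":0,"ay":0,"az":0},
    {"tx":0,"ty":-0.002,"tz":0.185,"ax":0,"ay":0,"az":0},
    {"tx":0,"ty":-0.002,"tz":0.207,"ax":0,"ay":0,"az":0},
    {"tx":0,"ty":-0.002,"tz":0.207,"ax":0,"ay":0,"az":0},
    {"tx":0,"ty":-0.002,"tz":0.207,"ax":0,"ay":0,"az":0},
    {"tx":0,"ty":-0.002,"tz":0.207,"ax":0,"ay":0,"az":0},
  ],
)

```text
time: 13.23
tool_pos: [0.5316, -0.0898, 0.0183]
tcp_rot: [0.123, 0.992, 0.0, 0.001]
ft_force: [0.3, 0.5, 0.6]
finger_gap: 0.0868
gripper_force: 0.0
```

apply_moves(
  rows=[
    {"tx":0,"ty":0,"tz":0,"ax":0,"ay":0,"az":0},
    {"tx":0,"ty":0,"tz":0,"ax":0,"ay":0,"az":0},
    {"tx":0,"ty":0,"tz":0,"ax":0,"ay":0,"az":0},
    {"tx":0,"ty":0,"tz":0,"ax":0,"ay":0,"az":0},
    {"tx":0,"ty":0,"tz":0,"ax":0,"ay":0,"az":0},
    {"tx":0,"ty":0,"tz":0,"ax":0,"ay":0,"az":0},
    {"tx":0,"ty":0,"tz":0,"ax":0,"ay":0,"az":0},
    {"tx":0,"ty":0,"tz":0,"ax":0,"ay":0,"az":0},
    {"tx":0,"ty":0,"tz":0,"ax":0,"ay":0,"az":0},
    {"tx":0,"ty":0,"tz":0,"ax":0,"ay":0,"az":0},
  ],
  grip=1,
)

```text
time: 14.07
tool_pos: [0.5308, -0.0902, 0.0173]
tcp_rot: [0.124, 0.992, -0.0, -0.0]
ft_force: [-1.0, 0.5, -0.2]
finger_gap: 0.0334
gripper_force: 30.0
```

apply_moves(
  rows=[
    {"tx":0,"ty":0,"tz":-0.06,"ax":0,"ay":0,"az":0},
    {"tx":0,"ty":0,"tz":-0.12,"ax":0,"ay":0,"az":0},
    {"tx":0,"ty":0,"tz":-0.18,"ax":0,"ay":0,"az":0},
    {"tx":0.01,"ty":0.02,"tz":-0.208,"ax":0,"ay":0,"az":0},
    {"tx":0.05,"ty":0.075,"tz":-0.208,"ax":0,"ay":0,"az":0},
    {"tx":0.085,"ty":0.13,"tz":-0.208,"ax":0,"ay":0,"az":0},
    {"tx":0.12,"ty":0.185,"tz":-0.208,"ax":0,"ay":0,"az":0},
    {"tx":0.155,"ty":0.24,"tz":-0.208,"ax":0,"ay":0,"az":0},
    {"tx":0.179,"ty":0.272,"tz":-0.208,"ax":0,"ay":0,"az":0},
    {"tx":0.179,"ty":0.272,"tz":-0.208,"ax":0,"ay":0,"az":0},
    {"tx":0.179,"ty":0.272,"tz":-0.208,"ax":0,"ay":0,"az":0},
    {"tx":0.179,"ty":0.272,"tz":-0.208,"ax":0,"ay":0,"az":0},
  ],
)

```text
time: 15.07
tool_pos: [0.4669, 0.0936, 0.1422]
tcp_rot: [0.124, 0.992, -0.0, 0.0]
ft_force: [0.2, -0.9, -0.7]
finger_gap: 0.0328
gripper_force: 30.0
```

apply_moves(
  rows=[
    {"tx":0,"ty":0,"tz":0.05,"ax":0,"ay":0,"az":0},
    {"tx":0,"ty":0,"tz":0.1,"ax":0,"ay":0,"az":0},
    {"tx":0,"ty":0,"tz":0.15,"ax":0,"ay":0,"az":0},
    {"tx":0,"ty":0,"tz":0.18,"ax":0,"ay":0,"az":0},
    {"tx":0,"ty":0,"tz":0.19,"ax":0,"ay":0,"az":0},
    {"tx":0,"ty":0,"tz":0.198,"ax":0,"ay":0,"az":0},
    {"tx":0,"ty":0,"tz":0.198,"ax":0,"ay":0,"az":0},
    {"tx":0,"ty":0,"tz":0.198,"ax":0,"ay":0,"az":0},
    {"tx":0,"ty":0,"tz":0.198,"ax":0,"ay":0,"az":0},
  ],
)

```text
time: 15.82
tool_pos: [0.4677, 0.0945, 0.0246]
tcp_rot: [0.124, 0.992, 0.001, 0.001]
ft_force: [0.8, -0.6, -0.2]
finger_gap: 0.033
gripper_force: 30.0
```

apply_moves(
  rows=[
    {"tx":0,"ty":0,"tz":0.002,"ax":0,"ay":0,"az":0},
    {"tx":0,"ty":0,"tz":0.002,"ax":0,"ay":0,"az":0},
    {"tx":0,"ty":0,"tz":0.002,"ax":0,"ay":0,"az":0},
  ],
)

```text
time: 16.07
tool_pos: [0.4669, 0.0945, 0.0226]
tcp_rot: [0.124, 0.992, 0.0, 0.0]
ft_force: [-0.2, 0.1, -0.4]
finger_gap: 0.0332
gripper_force: 30.0
```

apply_moves(
  rows=[
    {"tx":0,"ty":0,"tz":0,"ax":0,"ay":0,"az":0},
    {"tx":0,"ty":0,"tz":0,"ax":0,"ay":0,"az":0},
    {"tx":0,"ty":0,"tz":0,"ax":0,"ay":0,"az":0},
    {"tx":0,"ty":0,"tz":0,"ax":0,"ay":0,"az":0},
    {"tx":0,"ty":0,"tz":0,"ax":0,"ay":0,"az":0},
    {"tx":0,"ty":0,"tz":0,"ax":0,"ay":0,"az":0},
    {"tx":0,"ty":0,"tz":-0.05,"ax":0,"ay":0,"az":0},
    {"tx":0,"ty":0,"tz":-0.11,"ax":0,"ay":0,"az":0},
    {"tx":0,"ty":0,"tz":-0.17,"ax":0,"ay":0,"az":0},
    {"tx":0,"ty":0,"tz":-0.197,"ax":0,"ay":0,"az":0},
    {"tx":0,"ty":0,"tz":-0.197,"ax":0,"ay":0,"az":0},
  ],
  grip=-1,
)

```text
time: 16.98
tool_pos: [0.4691, 0.0951, 0.1446]
tcp_rot: [0.124, 0.992, 0.002, 0.003]
ft_force: [1.0, 0.9, 0.8]
finger_gap: 0.0862
gripper_force: 0.0
```

apply_moves(
  rows=[
    {"tx":-0.05,"ty":0,"tz":0,"ax":0,"ay":0,"az":0},
    {"tx":-0.11,"ty":0,"tz":0,"ax":0,"ay":0,"az":0},
    {"tx":-0.17,"ty":0,"tz":0,"ax":0,"ay":0,"az":0},
    {"tx":-0.23,"ty":0,"tz":0,"ax":0,"ay":0,"az":0},
    {"tx":-0.287,"ty":0.002,"tz":0,"ax":0,"ay":0,"az":0},
    {"tx":-0.287,"ty":0.002,"tz":0,"ax":0,"ay":0,"az":0},
    {"tx":-0.287,"ty":0.002,"tz":0,"ax":0,"ay":0,"az":0},
    {"tx":-0.287,"ty":0.002,"tz":0,"ax":0,"ay":0,"az":0},
    {"tx":-0.287,"ty":0.002,"tz":0,"ax":0,"ay":0,"az":0},
  ],
)

```text
time: 17.73
tool_pos: [0.6329, 0.0537, 0.14]
tcp_rot: [0.123, 0.992, 0.0, -0.0]
ft_force: [0.5, 0.5, 0.3]
finger_gap: 0.0871
gripper_force: 0.0
```

```bash
python3 - <<'E'
from h import *
m=ctrl.camera_model('wrist');a=look('wrist','w4.png');b=look('side','s4.png')
print(proj(m,(.634,.0535,.082)))
cv2.imwrite('pics/c4.png',np.vstack([a[:300],b[100:]])[:584])
d((.634,.0535,.021))
E
```

```text
[258.48257332 210.73420971]
[0.634  0.0535 0.021 ] t= [-0.002 -0.     0.199] rows>= 2.9
```

View pics/c4.png

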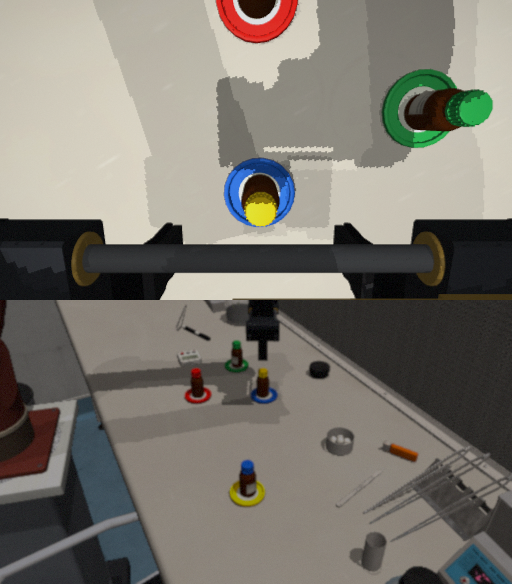

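The green bottle stands in the green stand and the red bottle in the red stand. The yellow cap is at (260,210), centred between the fingers.

apply_moves(
  rows=[
    {"tx":-0.001,"ty":0,"tz":0.05,"ax":0,"ay":0,"az":0},
    {"tx":-0.001,"ty":0,"tz":0.1,"ax":0,"ay":0,"az":0},
    {"tx":-0.001,"ty":0,"tz":0.15,"ax":0,"ay":0,"az":0},
    {"tx":-0.001,"ty":0,"tz":0.18,"ax":0,"ay":0,"az":0},
    {"tx":-0.001,"ty":0,"tz":0.199,"ax":0,"ay":0,"az":0},
    {"tx":-0.001,"ty":0,"tz":0.199,"ax":0,"ay":0,"az":0},
    {"tx":-0.001,"ty":0,"tz":0.199,"ax":0,"ay":0,"az":0},
    {"tx":-0.001,"ty":0,"tz":0.199,"ax":0,"ay":0,"az":0},
  ],
)

```text
time: 18.5
tool_pos: [0.6355, 0.0533, 0.0227]
tcp_rot: [0.124, 0.992, 0.0, 0.001]
ft_force: [0.2, -0.5, 0.6]
finger_gap: 0.0871
gripper_force: 0.0
```

apply_moves(
  rows=[
    {"tx":0,"ty":0,"tz":0,"ax":0,"ay":0,"az":0},
    {"tx":0,"ty":0,"tz":0,"ax":0,"ay":0,"az":0},
    {"tx":0,"ty":0,"tz":0,"ax":0,"ay":0,"az":0},
    {"tx":0,"ty":0,"tz":0,"ax":0,"ay":0,"az":0},
    {"tx":0,"ty":0,"tz":0,"ax":0,"ay":0,"az":0},
    {"tx":0,"ty":0,"tz":0,"ax":0,"ay":0,"az":0},
    {"tx":0,"ty":0,"tz":0,"ax":0,"ay":0,"az":0},
    {"tx":0,"ty":0,"tz":0,"ax":0,"ay":0,"az":0},
    {"tx":0,"ty":0,"tz":0,"ax":0,"ay":0,"az":0},
    {"tx":0,"ty":0,"tz":0,"ax":0,"ay":0,"az":0},
  ],
  grip=1,
)

```text
time: 19.33
tool_pos: [0.6345, 0.0532, 0.0209]
tcp_rot: [0.124, 0.992, -0.0, -0.0]
ft_force: [-0.1, 0.4, -0.9]
finger_gap: 0.0331
gripper_force: 30.0
```

apply_moves(
  rows=[
    {"tx":0,"ty":0,"tz":-0.06,"ax":0,"ay":0,"az":0},
    {"tx":0,"ty":0,"tz":-0.12,"ax":0,"ay":0,"az":0},
    {"tx":0,"ty":0,"tz":-0.18,"ax":0,"ay":0,"az":0},
    {"tx":0.01,"ty":-0.02,"tz":-0.2,"ax":0,"ay":0,"az":0},
    {"tx":0.03,"ty":-0.075,"tz":-0.2,"ax":0,"ay":0,"az":0},
    {"tx":0.055,"ty":-0.135,"tz":-0.2,"ax":0,"ay":0,"az":0},
    {"tx":0.075,"ty":-0.19,"tz":-0.2,"ax":0,"ay":0,"az":0},
    {"tx":0.095,"ty":-0.24,"tz":-0.2,"ax":0,"ay":0,"az":0},
    {"tx":0.11,"ty":-0.274,"tz":-0.2,"ax":0,"ay":0,"az":0},
    {"tx":0.11,"ty":-0.274,"tz":-0.2,"ax":0,"ay":0,"az":0},
    {"tx":0.11,"ty":-0.274,"tz":-0.2,"ax":0,"ay":0,"az":0},
    {"tx":0.11,"ty":-0.274,"tz":-0.2,"ax":0,"ay":0,"az":0},
  ],
)

```text
time: 20.33
tool_pos: [0.5306, -0.0893, 0.1411]
tcp_rot: [0.123, 0.992, 0.0, 0.0]
ft_force: [0.9, 0.5, -0.9]
finger_gap: 0.0332
gripper_force: 30.0
```

apply_moves(
  rows=[
    {"tx":0,"ty":0,"tz":0.05,"ax":0,"ay":0,"az":0},
    {"tx":0,"ty":0,"tz":0.1,"ax":0,"ay":0,"az":0},
    {"tx":0,"ty":0,"tz":0.15,"ax":0,"ay":0,"az":0},
    {"tx":0,"ty":0,"tz":0.185,"ax":0,"ay":0,"az":0},
    {"tx":0,"ty":0,"tz":0.197,"ax":0,"ay":0,"az":0},
    {"tx":0,"ty":0,"tz":0.203,"ax":0,"ay":0,"az":0},
    {"tx":0,"ty":0,"tz":0.207,"ax":0,"ay":0,"az":0},
    {"tx":0,"ty":0,"tz":0.207,"ax":0,"ay":0,"az":0},
    {"tx":0,"ty":0,"tz":0.207,"ax":0,"ay":0,"az":0},
    {"tx":0,"ty":0,"tz":0.207,"ax":0,"ay":0,"az":0},
  ],
)

```text
time: 21.17
tool_pos: [0.5311, -0.09, 0.0179]
tcp_rot: [0.124, 0.992, 0.0, 0.001]
ft_force: [-0.2, -0.9, -1.3]
finger_gap: 0.0333
gripper_force: 30.0
```

apply_moves(
  rows=[
    {"tx":0,"ty":0,"tz":0.001,"ax":0,"ay":0,"az":0},
    {"tx":0,"ty":0,"tz":0.001,"ax":0,"ay":0,"az":0},
    {"tx":0,"ty":0,"tz":0.001,"ax":0,"ay":0,"az":0},
    {"tx":0,"ty":0,"tz":0.001,"ax":0,"ay":0,"az":0},
    {"tx":0,"ty":0,"tz":0.001,"ax":0,"ay":0,"az":0},
    {"tx":0,"ty":0,"tz":0.001,"ax":0,"ay":0,"az":0},
    {"tx":0,"ty":0,"tz":-0.05,"ax":0,"ay":0,"az":0},
    {"tx":0,"ty":0,"tz":-0.11,"ax":0,"ay":0,"az":0},
    {"tx":0,"ty":0,"tz":-0.17,"ax":0,"ay":0,"az":0},
    {"tx":0,"ty":0,"tz":-0.205,"ax":0,"ay":0,"az":0},
    {"tx":0,"ty":0,"tz":-0.205,"ax":0,"ay":0,"az":0},
  ],
  grip=-1,
)

```text
time: 22.08
tool_pos: [0.533, -0.0905, 0.1447]
tcp_rot: [0.124, 0.992, 0.001, 0.004]
ft_force: [1.0, -0.2, -0.5]
finger_gap: 0.0863
gripper_force: 0.0
```

apply_moves(
  rows=[
    {"tx":-0.01,"ty":-0.05,"tz":0,"ax":0,"ay":0,"az":0},
    {"tx":-0.025,"ty":-0.12,"tz":0,"ax":0,"ay":0,"az":0},
    {"tx":-0.04,"ty":-0.18,"tz":0,"ax":0,"ay":0,"az":0},
    {"tx":-0.05,"ty":-0.24,"tz":0,"ax":0,"ay":0,"az":0},
    {"tx":-0.062,"ty":-0.3,"tz":0,"ax":0,"ay":0,"az":0},
    {"tx":-0.062,"ty":-0.3,"tz":0,"ax":0,"ay":0,"az":0},
    {"tx":-0.062,"ty":-0.3,"tz":0,"ax":0,"ay":0,"az":0},
    {"tx":-0.062,"ty":-0.3,"tz":0,"ax":0,"ay":0,"az":0},
    {"tx":-0.062,"ty":-0.3,"tz":0,"ax":0,"ay":0,"az":0},
  ],
)

```text
time: 22.83
tool_pos: [0.5224, -0.2722, 0.1392]
tcp_rot: [0.123, 0.992, 0.0, -0.0]
ft_force: [0.1, -0.0, 0.1]
finger_gap: 0.0869
gripper_force: 0.0
```

```bash
python3 - <<'E'
from h import *
m=ctrl.camera_model('wrist');a=look('wrist','w5.png')
print(proj(m,(.523,-.2738,.082)),proj(m,(.522,-.2728,.009)))
d((.523,-.2738,.021))
E
```

```text
[256.46526109 210.7948067 ] [257.44891474 188.75918178]
[ 0.523  -0.2738  0.021 ] t= [-0.002 -0.003  0.197] rows>= 2.8
```

View pics/w5.png

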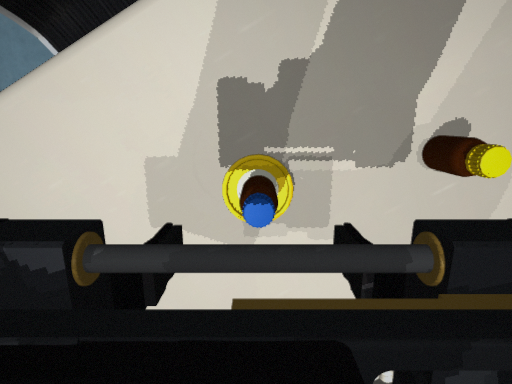

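The blue cap is at (258,211), centred in the yellow stand at (258,188). The yellow bottle stands upright on the bench to the right.

apply_moves(
  rows=[
    {"tx":-0.001,"ty":-0.002,"tz":0.05,"ax":0,"ay":0,"az":0},
    {"tx":-0.001,"ty":-0.002,"tz":0.1,"ax":0,"ay":0,"az":0},
    {"tx":-0.001,"ty":-0.002,"tz":0.15,"ax":0,"ay":0,"az":0},
    {"tx":-0.001,"ty":-0.002,"tz":0.18,"ax":0,"ay":0,"az":0},
    {"tx":-0.001,"ty":-0.002,"tz":0.198,"ax":0,"ay":0,"az":0},
    {"tx":-0.001,"ty":-0.002,"tz":0.198,"ax":0,"ay":0,"az":0},
    {"tx":-0.001,"ty":-0.002,"tz":0.198,"ax":0,"ay":0,"az":0},
    {"tx":-0.001,"ty":-0.002,"tz":0.198,"ax":0,"ay":0,"az":0},
  ],
)

```text
time: 23.55
tool_pos: [0.5235, -0.2751, 0.0224]
tcp_rot: [0.123, 0.992, -0.0, 0.001]
ft_force: [0.2, -0.5, 0.3]
finger_gap: 0.0872
gripper_force: 0.0
```

apply_moves(
  rows=[
    {"tx":0,"ty":0,"tz":0,"ax":0,"ay":0,"az":0},
    {"tx":0,"ty":0,"tz":0,"ax":0,"ay":0,"az":0},
    {"tx":0,"ty":0,"tz":0,"ax":0,"ay":0,"az":0},
    {"tx":0,"ty":0,"tz":0,"ax":0,"ay":0,"az":0},
    {"tx":0,"ty":0,"tz":0,"ax":0,"ay":0,"az":0},
    {"tx":0,"ty":0,"tz":0,"ax":0,"ay":0,"az":0},
    {"tx":0,"ty":0,"tz":0,"ax":0,"ay":0,"az":0},
    {"tx":0,"ty":0,"tz":0,"ax":0,"ay":0,"az":0},
    {"tx":0,"ty":0,"tz":0,"ax":0,"ay":0,"az":0},
    {"tx":0,"ty":0,"tz":0,"ax":0,"ay":0,"az":0},
  ],
  grip=1,
)

```text
time: 24.38
tool_pos: [0.5224, -0.2749, 0.0209]
tcp_rot: [0.124, 0.992, 0.0, -0.0]
ft_force: [0.5, -0.7, 0.1]
finger_gap: 0.0332
gripper_force: 30.0
```

apply_moves(
  rows=[
    {"tx":0,"ty":0,"tz":-0.06,"ax":0,"ay":0,"az":0},
    {"tx":0,"ty":0,"tz":-0.12,"ax":0,"ay":0,"az":0},
    {"tx":0,"ty":0,"tz":-0.18,"ax":0,"ay":0,"az":0},
    {"tx":0,"ty":0.04,"tz":-0.2,"ax":0,"ay":0,"az":0},
    {"tx":-0.01,"ty":0.11,"tz":-0.2,"ax":0,"ay":0,"az":0},
    {"tx":-0.016,"ty":0.18,"tz":-0.2,"ax":0,"ay":0,"az":0},
    {"tx":-0.022,"ty":0.25,"tz":-0.2,"ax":0,"ay":0,"az":0},
    {"tx":-0.028,"ty":0.32,"tz":-0.2,"ax":0,"ay":0,"az":0},
    {"tx":-0.034,"ty":0.39,"tz":-0.2,"ax":0,"ay":0,"az":0},
    {"tx":-0.04,"ty":0.46,"tz":-0.2,"ax":0,"ay":0,"az":0},
    {"tx":-0.046,"ty":0.53,"tz":-0.2,"ax":0,"ay":0,"az":0},
    {"tx":-0.05,"ty":0.577,"tz":-0.2,"ax":0,"ay":0,"az":0},
  ],
)

```text
time: 25.38
tool_pos: [0.6368, 0.0576, 0.1407]
tcp_rot: [0.122, 0.992, 0.001, -0.0]
ft_force: [1.3, -0.1, -1.6]
finger_gap: 0.0331
gripper_force: 30.0
```

apply_moves(
  rows=[
    {"tx":0,"ty":0,"tz":0,"ax":0,"ay":0,"az":0},
    {"tx":0,"ty":0,"tz":0,"ax":0,"ay":0,"az":0},
    {"tx":0,"ty":0,"tz":0,"ax":0,"ay":0,"az":0},
    {"tx":0,"ty":0,"tz":0,"ax":0,"ay":0,"az":0},
  ],
)

```text
time: 25.72
tool_pos: [0.6361, 0.0512, 0.141]
tcp_rot: [0.125, 0.992, -0.0, -0.0]
ft_force: [0.6, -0.8, -0.5]
finger_gap: 0.0331
gripper_force: 30.0
```

apply_moves(
  rows=[
    {"tx":0,"ty":0,"tz":0.05,"ax":0,"ay":0,"az":0},
    {"tx":0,"ty":0,"tz":0.1,"ax":0,"ay":0,"az":0},
    {"tx":0,"ty":0,"tz":0.15,"ax":0,"ay":0,"az":0},
    {"tx":0,"ty":0,"tz":0.18,"ax":0,"ay":0,"az":0},
    {"tx":0,"ty":0,"tz":0.19,"ax":0,"ay":0,"az":0},
    {"tx":0,"ty":0,"tz":0.198,"ax":0,"ay":0,"az":0},
    {"tx":0,"ty":0,"tz":0.198,"ax":0,"ay":0,"az":0},
    {"tx":0,"ty":0,"tz":0.199,"ax":0,"ay":0,"az":0},
    {"tx":0,"ty":0,"tz":0.199,"ax":0,"ay":0,"az":0},
    {"tx":0,"ty":0,"tz":0.199,"ax":0,"ay":0,"az":0},
  ],
)

```text
time: 26.55
tool_pos: [0.6372, 0.0533, 0.0229]
tcp_rot: [0.124, 0.992, 0.0, 0.001]
ft_force: [0.2, 0.2, -0.1]
finger_gap: 0.0333
gripper_force: 30.0
```

apply_moves(
  rows=[
    {"tx":0,"ty":0,"tz":0,"ax":0,"ay":0,"az":0},
    {"tx":0,"ty":0,"tz":0,"ax":0,"ay":0,"az":0},
    {"tx":0,"ty":0,"tz":0,"ax":0,"ay":0,"az":0},
    {"tx":0,"ty":0,"tz":0,"ax":0,"ay":0,"az":0},
    {"tx":0,"ty":0,"tz":0,"ax":0,"ay":0,"az":0},
    {"tx":0,"ty":0,"tz":0,"ax":0,"ay":0,"az":0},
    {"tx":0,"ty":0,"tz":-0.05,"ax":0,"ay":0,"az":0},
    {"tx":0,"ty":0,"tz":-0.11,"ax":0,"ay":0,"az":0},
    {"tx":0,"ty":0,"tz":-0.17,"ax":0,"ay":0,"az":0},
    {"tx":0,"ty":0,"tz":-0.199,"ax":0,"ay":0,"az":0},
    {"tx":0,"ty":0,"tz":-0.199,"ax":0,"ay":0,"az":0},
    {"tx":0,"ty":0,"tz":-0.199,"ax":0,"ay":0,"az":0},
  ],
  grip=-1,
)

```text
time: 27.55
tool_pos: [0.637, 0.0534, 0.142]
tcp_rot: [0.124, 0.992, 0.0, 0.001]
ft_force: [-0.3, -0.4, -0.3]
finger_gap: 0.0863
gripper_force: 0.0
```

apply_moves(
  rows=[
    {"tx":0.02,"ty":-0.05,"tz":0,"ax":0,"ay":0,"az":0},
    {"tx":0.045,"ty":-0.11,"tz":0,"ax":0,"ay":0,"az":0},
    {"tx":0.07,"ty":-0.17,"tz":0,"ax":0,"ay":0,"az":0},
    {"tx":0.095,"ty":-0.23,"tz":0,"ax":0,"ay":0,"az":0},
    {"tx":0.112,"ty":-0.274,"tz":0,"ax":0,"ay":0,"az":0},
    {"tx":0.112,"ty":-0.274,"tz":0,"ax":0,"ay":0,"az":0},
    {"tx":0.112,"ty":-0.274,"tz":0,"ax":0,"ay":0,"az":0},
    {"tx":0.112,"ty":-0.274,"tz":0,"ax":0,"ay":0,"az":0},
    {"tx":0.112,"ty":-0.274,"tz":0,"ax":0,"ay":0,"az":0},
  ],
)

```text
time: 28.3
tool_pos: [0.5312, -0.0883, 0.1402]
tcp_rot: [0.123, 0.992, -0.0, -0.001]
ft_force: [-0.1, 0.8, -0.6]
finger_gap: 0.087
gripper_force: 0.0
```

```bash
python3 - <<'E'
from h import *
m=ctrl.camera_model('wrist');a=look('wrist','w6.png')
p=proj(m,(.5308,-.09,.077));ys,xs=near(a,'yellow',p,25).nonzero()
print(p,(xs.min()+xs.max())/2,(ys.min()+ys.max())/2,len(xs))
d((.5308,-.09,.0165))
E
```

```text
[256.15159677 207.46707432] 255.5 205.5 847
[ 0.5308 -0.09    0.0165] t= [-0.    -0.003  0.206] rows>= 3.0
```

apply_moves(
  rows=[
    {"tx":0,"ty":-0.002,"tz":0.05,"ax":0,"ay":0,"az":0},
    {"tx":0,"ty":-0.002,"tz":0.1,"ax":0,"ay":0,"az":0},
    {"tx":0,"ty":-0.002,"tz":0.15,"ax":0,"ay":0,"az":0},
    {"tx":0,"ty":-0.002,"tz":0.185,"ax":0,"ay":0,"az":0},
    {"tx":0,"ty":-0.002,"tz":0.206,"ax":0,"ay":0,"az":0},
    {"tx":0,"ty":-0.002,"tz":0.206,"ax":0,"ay":0,"az":0},
    {"tx":0,"ty":-0.002,"tz":0.206,"ax":0,"ay":0,"az":0},
    {"tx":0,"ty":-0.002,"tz":0.206,"ax":0,"ay":0,"az":0},
  ],
)

```text
time: 29.02
tool_pos: [0.5318, -0.0907, 0.0186]
tcp_rot: [0.123, 0.992, 0.0, 0.001]
ft_force: [-0.3, -0.0, -0.9]
finger_gap: 0.0872
gripper_force: 0.0
```

apply_moves(
  rows=[
    {"tx":0,"ty":0,"tz":0,"ax":0,"ay":0,"az":0},
    {"tx":0,"ty":0,"tz":0,"ax":0,"ay":0,"az":0},
    {"tx":0,"ty":0,"tz":0,"ax":0,"ay":0,"az":0},
    {"tx":0,"ty":0,"tz":0,"ax":0,"ay":0,"az":0},
    {"tx":0,"ty":0,"tz":0,"ax":0,"ay":0,"az":0},
    {"tx":0,"ty":0,"tz":0,"ax":0,"ay":0,"az":0},
    {"tx":0,"ty":0,"tz":0,"ax":0,"ay":0,"az":0},
    {"tx":0,"ty":0,"tz":0,"ax":0,"ay":0,"az":0},
    {"tx":0,"ty":0,"tz":0,"ax":0,"ay":0,"az":0},
    {"tx":0,"ty":0,"tz":0,"ax":0,"ay":0,"az":0},
  ],
  grip=1,
)

```text
time: 29.85
tool_pos: [0.5306, -0.0908, 0.0174]
tcp_rot: [0.124, 0.992, -0.0, -0.0]
ft_force: [-0.1, -0.3, 0.5]
finger_gap: 0.033
gripper_force: 30.0
```

apply_moves(
  rows=[
    {"tx":0,"ty":0,"tz":-0.06,"ax":0,"ay":0,"az":0},
    {"tx":0,"ty":0,"tz":-0.12,"ax":0,"ay":0,"az":0},
    {"tx":0,"ty":0,"tz":-0.18,"ax":0,"ay":0,"az":0},
    {"tx":-0.005,"ty":-0.03,"tz":-0.208,"ax":0,"ay":0,"az":0},
    {"tx":-0.02,"ty":-0.1,"tz":-0.208,"ax":0,"ay":0,"az":0},
    {"tx":-0.035,"ty":-0.165,"tz":-0.208,"ax":0,"ay":0,"az":0},
    {"tx":-0.045,"ty":-0.23,"tz":-0.208,"ax":0,"ay":0,"az":0},
    {"tx":-0.06,"ty":-0.297,"tz":-0.208,"ax":0,"ay":0,"az":0},
    {"tx":-0.06,"ty":-0.297,"tz":-0.208,"ax":0,"ay":0,"az":0},
    {"tx":-0.06,"ty":-0.297,"tz":-0.208,"ax":0,"ay":0,"az":0},
    {"tx":-0.06,"ty":-0.297,"tz":-0.208,"ax":0,"ay":0,"az":0},
    {"tx":-0.06,"ty":-0.297,"tz":-0.208,"ax":0,"ay":0,"az":0},
  ],
)

```text
time: 30.85
tool_pos: [0.5222, -0.2709, 0.1419]
tcp_rot: [0.123, 0.992, 0.0, -0.0]
ft_force: [1.1, 0.1, -1.9]
finger_gap: 0.0331
gripper_force: 30.0
```

apply_moves(
  rows=[
    {"tx":0,"ty":0,"tz":0.05,"ax":0,"ay":0,"az":0},
    {"tx":0,"ty":0,"tz":0.1,"ax":0,"ay":0,"az":0},
    {"tx":0,"ty":0,"tz":0.15,"ax":0,"ay":0,"az":0},
    {"tx":0,"ty":0,"tz":0.18,"ax":0,"ay":0,"az":0},
    {"tx":0,"ty":0,"tz":0.19,"ax":0,"ay":0,"az":0},
    {"tx":0,"ty":0,"tz":0.198,"ax":0,"ay":0,"az":0},
    {"tx":0,"ty":0,"tz":0.199,"ax":0,"ay":0,"az":0},
    {"tx":0,"ty":0,"tz":0.199,"ax":0,"ay":0,"az":0},
    {"tx":0,"ty":0,"tz":0.199,"ax":0,"ay":0,"az":0},
    {"tx":0,"ty":0,"tz":0.199,"ax":0,"ay":0,"az":0},
  ],
)

```text
time: 31.68
tool_pos: [0.5226, -0.2726, 0.0239]
tcp_rot: [0.124, 0.992, -0.0, 0.001]
ft_force: [-0.1, -1.3, -0.9]
finger_gap: 0.033
gripper_force: 30.0
```

Release and lift clear, high and straight up. Then check from all views.

apply_moves(
  rows=[
    {"tx":0,"ty":0,"tz":0.001,"ax":0,"ay":0,"az":0},
    {"tx":0,"ty":0,"tz":0.001,"ax":0,"ay":0,"az":0},
    {"tx":0,"ty":0,"tz":0.001,"ax":0,"ay":0,"az":0},
    {"tx":0,"ty":0,"tz":0.001,"ax":0,"ay":0,"az":0},
    {"tx":0,"ty":0,"tz":0.001,"ax":0,"ay":0,"az":0},
    {"tx":0,"ty":0,"tz":0.001,"ax":0,"ay":0,"az":0},
    {"tx":0,"ty":0,"tz":-0.05,"ax":0,"ay":0,"az":0},
    {"tx":0,"ty":0,"tz":-0.11,"ax":0,"ay":0,"az":0},
    {"tx":0,"ty":0,"tz":-0.17,"ax":0,"ay":0,"az":0},
    {"tx":0,"ty":0,"tz":-0.22,"ax":0,"ay":0,"az":0},
    {"tx":0,"ty":0,"tz":-0.25,"ax":0,"ay":0,"az":0},
    {"tx":0,"ty":0,"tz":-0.25,"ax":0,"ay":0,"az":0},
  ],
  grip=-1,
)

```text
time: 32.68
tool_pos: [0.5237, -0.2736, 0.1773]
tcp_rot: [0.124, 0.992, -0.0, 0.003]
ft_force: [1.9, 0.4, 0.1]
finger_gap: 0.0865
gripper_force: 0.0
```

apply_moves(
  rows=[
    {"tx":0,"ty":0.06,"tz":0,"ax":0,"ay":0,"az":0},
    {"tx":0,"ty":0.12,"tz":0,"ax":0,"ay":0,"az":0},
    {"tx":0,"ty":0.18,"tz":0,"ax":0,"ay":0,"az":0},
    {"tx":0,"ty":0.24,"tz":0,"ax":0,"ay":0,"az":0},
    {"tx":0,"ty":0.28,"tz":0,"ax":0,"ay":0,"az":0},
    {"tx":0,"ty":0.28,"tz":0,"ax":0,"ay":0,"az":0},
    {"tx":0,"ty":0.28,"tz":0,"ax":0,"ay":0,"az":0},
    {"tx":0,"ty":0.28,"tz":0,"ax":0,"ay":0,"az":0},
  ],
)

```text
time: 33.35
tool_pos: [0.5625, -0.1104, 0.1723]
tcp_rot: [0.124, 0.992, -0.0, -0.0]
ft_force: [-0.3, -0.1, 0.1]
finger_gap: 0.0871
gripper_force: 0.0
```

```bash
python3 - <<'E'
from h import *
t=look('top','t9.png');s=look('side','s9.png')
cv2.imwrite('pics/c9.png',np.vstack([cv2.resize(t[120:270,120:400],(523,280)),cv2.resize(s[100:320,110:400],(523,316))[:,:523]]))
E
```

```text
(no output)
```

View pics/c9.png

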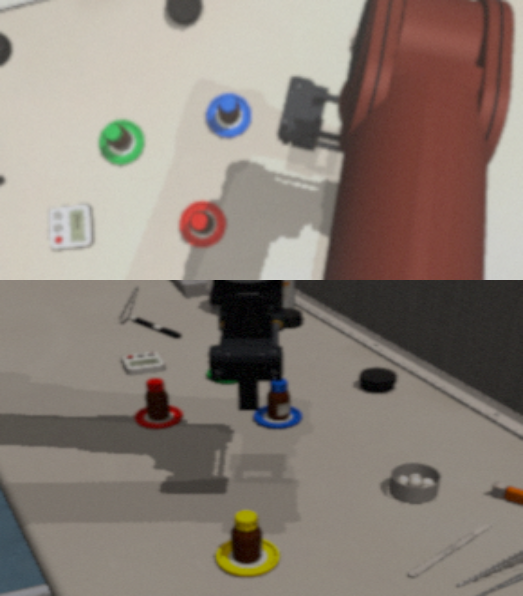

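The top view shows green, blue and red each inside the matching rim (crop (122,140), (228,113) and (203,223)). The side view shows yellow upright in the yellow stand (247,540). The timer and tin haven't moved, and the gripper is clear of everything.

```bash
python3 -c "
from plant import ctrl
print(ctrl.job_done())"
```

```text
the job is handed in; nothing more can be done
None
```

All four bottles stand upright inside the stands that match their caps, with the timer and tin where they were, and I handed the job in at about 33 s of the 125 s allowed.

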